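# Sort the cast caps through the tipping chute

### The job

Turn the carousel so that the compartment already holding a round stepped cap is squarely under the chute, then push the lever to tip the tray so that both caps slide down into it. Push the lever back until the tray is level again, and turn the carousel so that the compartment with the three caps is squarely at the wooden pointer; the other castings stay in the carousel and nothing else on the bench is pushed about.

Things in the scene. Friction and masses are not known exactly. Their poses are not given: they have to be found in the camera images.
- station: Fixed stand of wood and dark steel, lengths in mm. Origin on the bench on the carousel's axis. Its +y runs from that axis to the chute and tray; -x is the front, roughly towards the robot (yaw within 0.2 rad). Tray hinge axis along x at y 185, height 195, on two posts (x +-56, y 170..220, to height 206). Pointer: flat wooden tongue on the bench, 12 high, x -207..-146, y 0, its point at the carousel.
- chute_lip (a point): Middle of the open lower lip of the fixed steel chute (station y 105 mm, height 99 mm). The trough is 88 mm wide outside, its floor rises from here to y 179 mm, height 187 mm; side walls 32 mm.
- carousel: Round open plywood turntable bin, 300 mm across, turning freely both ways (0.15 N m friction: it stays where left). Origin on its axis at its underside, 22 mm over the bench. Its x and y axes run along two crossing dividers, 5 mm thick, making four quarter compartments. Heights over the bench: floor 28, rim 58, divider tops 88, hub (32 across) 90 mm. At the start the chute is over a divider.
- cell0 (a point): Middle of the floor of the compartment x>0, y>0 of the carousel, 85 mm from its axis (turns with it)
- cell1 (a point): The same for the compartment x<0, y>0
- cell2 (a point): The same for the compartment x<0, y<0
- cell3 (a point): The same for the compartment x>0, y<0
- under_chute (a point): Fixed point where the middle of a compartment lies when it is squarely under the chute (station x 0, y 85 mm)
- front (a point): Fixed point where the middle of a compartment lies when it is squarely at the pointer (station x -85, y 0 mm)
- tray (a joint): Tilt of the dark steel tray (78 x 125 x 32 mm, open at its chute end): 0 level (its stop), 0.95 rad fully tipped (its stop). Stiff: it stays where it is left and needs about 6 N on the upper half of the lever. The caps slide out reliably only when it is tipped nearly to its stop.
- lever_top (a point): Top end of the tray's flat wooden lever: 24 mm wide along station x, 8 mm thick, 120 mm long from the hinge axis, beside the tray in the plane station x = -85 mm (tray's side at x = -39). At tilt 0 it leans 25 degrees to station +y, its top 51 mm beyond and 109 mm above the hinge axis. Pushed to -y (to the carousel) it tips the tray, at full tilt leaning 29 degrees that way; pushed to +y it levels it.
- cap_a: Loose cast round stepped cap: disc 34 mm diameter, 14 mm thick, with a boss 18 mm diameter, 8 mm high on top; 40 g, silver like all the castings. Origin at the underside's centre. Starts in the tray.
- cap_b: A second cap like cap_a, in the tray
- cap_sample: A third such cap, lying in one of the four compartments (which one varies)
- rib_sample: Square ribbed casting 36 x 36 x 20 mm in another compartment
- bar_sample: Bar casting 56 x 16 x 24 mm with raised ends in another compartment
- tee_sample: T-shaped casting 44 x 44 x 16 mm in another compartment
- spray: Bystander: spray bottle, 68 mm diameter, 190 mm high
- jar: Bystander: jar, 66 mm diameter, 85 mm high
- cup: Bystander: paper cup, 72 mm diameter, 80 mm high
- brush: Bystander: paint brush lying on the bench
- screwdriver: Bystander: screwdriver lying on the bench
- stopper: Bystander: round lid 52 mm diameter, 18 mm high
- can: Bystander: can, 66 mm diameter, 110 mm high
Mind the look-alikes: they are no part of the job. Leave any red look-alike of the cap_b alone.

How it is judged:
On the way, in this order (a step that is already met when the one before it is completed fails the run):
1. the compartment with the sample cap is squarely under the chute (within 26 mm) and still, both caps still in the level tray (((x of cap_sample in the frame of carousel above 0.004 m and y of cap_sample in the frame of carousel above 0.004 m and horizontal distance between cell0 and under_chute below 0.026 m) or (x of cap_sample in the frame of carousel below -0.004 m and y of cap_sample in the frame of carousel above 0.004 m and horizontal distance between cell1 and under_chute below 0.026 m) or (x of cap_sample in the frame of carousel below -0.004 m and y of cap_sample in the frame of carousel below -0.004 m and horizontal distance between cell2 and under_chute below 0.026 m) or (x of cap_sample in the frame of carousel above 0.004 m and y of cap_sample in the frame of carousel below -0.004 m and horizontal distance between cell3 and under_chute below 0.026 m)) and y of each of cap_a, cap_b in the frame of station above 0.185 m and height (world z) of each of cap_a, cap_b above 0.19 m and value of joint tray below 0.1 rad and angular speed of carousel below 0.15 rad/s), for 0.2 s.
2. the tray is tipped (more than 0.6 rad) while that compartment is under the chute (((x of cap_sample in the frame of carousel above 0.004 m and y of cap_sample in the frame of carousel above 0.004 m and horizontal distance between cell0 and under_chute below 0.026 m) or (x of cap_sample in the frame of carousel below -0.004 m and y of cap_sample in the frame of carousel above 0.004 m and horizontal distance between cell1 and under_chute below 0.026 m) or (x of cap_sample in the frame of carousel below -0.004 m and y of cap_sample in the frame of carousel below -0.004 m and horizontal distance between cell2 and under_chute below 0.026 m) or (x of cap_sample in the frame of carousel above 0.004 m and y of cap_sample in the frame of carousel below -0.004 m and horizontal distance between cell3 and under_chute below 0.026 m)) and value of joint tray above 0.6 rad), for 0.1 s.
3. both caps lie in that compartment, still under the chute, and the tray is level again (within 0.1 rad) (((x of each of cap_sample, cap_a, cap_b in the frame of carousel above 0.004 m and y of each of cap_sample, cap_a, cap_b in the frame of carousel above 0.004 m and horizontal distance between cell0 and under_chute below 0.026 m) or (x of each of cap_sample, cap_a, cap_b in the frame of carousel below -0.004 m and y of each of cap_sample, cap_a, cap_b in the frame of carousel above 0.004 m and horizontal distance between cell1 and under_chute below 0.026 m) or (x of each of cap_sample, cap_a, cap_b in the frame of carousel below -0.004 m and y of each of cap_sample, cap_a, cap_b in the frame of carousel below -0.004 m and horizontal distance between cell2 and under_chute below 0.026 m) or (x of each of cap_sample, cap_a, cap_b in the frame of carousel above 0.004 m and y of each of cap_sample, cap_a, cap_b in the frame of carousel below -0.004 m and horizontal distance between cell3 and under_chute below 0.026 m)) and horizontal distance between each of cap_a, cap_b and carousel below 0.148 m and z of cap_a in the frame of carousel between 0 and 0.048 m and z of cap_b in the frame of carousel between 0 and 0.048 m and value of joint tray below 0.1 rad), for 0.2 s.
4. that compartment is squarely at the pointer (within 26 mm) (((x of each of cap_sample, cap_a, cap_b in the frame of carousel above 0.004 m and y of each of cap_sample, cap_a, cap_b in the frame of carousel above 0.004 m and horizontal distance between cell0 and front below 0.026 m) or (x of each of cap_sample, cap_a, cap_b in the frame of carousel below -0.004 m and y of each of cap_sample, cap_a, cap_b in the frame of carousel above 0.004 m and horizontal distance between cell1 and front below 0.026 m) or (x of each of cap_sample, cap_a, cap_b in the frame of carousel below -0.004 m and y of each of cap_sample, cap_a, cap_b in the frame of carousel below -0.004 m and horizontal distance between cell2 and front below 0.026 m) or (x of each of cap_sample, cap_a, cap_b in the frame of carousel above 0.004 m and y of each of cap_sample, cap_a, cap_b in the frame of carousel below -0.004 m and horizontal distance between cell3 and front below 0.026 m)) and angular speed of carousel below 0.15 rad/s), for 0.2 s.
At the end, for the whole second after the job is handed in: All three caps lie in one compartment, whose middle is within 26 mm of the front point at the pointer; the other three castings are still inside the carousel; the tray is level within 0.1 rad; carousel and caps are at rest (all of step 4 and horizontal distance between each of cap_a, cap_b, cap_sample, rib_sample, bar_sample, tee_sample and carousel below 0.148 m and z of cap_a in the frame of carousel between 0 and 0.048 m and z of cap_b in the frame of carousel between 0 and 0.048 m and z of cap_sample in the frame of carousel between 0 and 0.048 m and z of rib_sample in the frame of carousel between 0 and 0.048 m and z of bar_sample in the frame of carousel between 0 and 0.048 m and z of tee_sample in the frame of carousel between 0 and 0.048 m and value of joint tray below 0.1 rad and linear speed of each of cap_a, cap_b below 0.03 m/s); the robot touches nothing.
It fails at once if a bystander is pushed more than 30 mm (distance of any of spray, jar, cup, brush, screwdriver, stopper, can from where it was at the start of the episode above 0.03 m).
It fails at once if a casting falls on the bench (height (world z) of any of cap_a, cap_b, cap_sample, rib_sample, bar_sample, tee_sample below 0.018 m).
It also fails if it takes over 72 s, if anything falls off the work surface, if the arm or the gripper's body presses on something with over 40 N, if the wrist force passes 120 N, or if a joint passes its speed limit or range.

### The arm

A 7-joint arm with a two-finger parallel gripper is mounted at the origin on the work surface. World frame = base frame: x ahead of the robot, y to its left, z up, the work surface at z = 0. Lengths are in m, angles in rad, forces in N, time in s.
With the tool pointing down it reaches from about 0.425 to 0.95 m from the base axis. Payload 4.7 kg.
Tool frame: the origin (TCP) lies at the very end of the fingers, on their centre line; the grasp point (between the pads) lies 19 mm behind it; z points along the fingers, y is the line along which they close (so a half turn about z gives the same grasp; the last joint's range is limited). The gripper opens to 87 mm and grips with 3 to 60 N. Pads are 19 mm wide; open, the fingers measure 117 mm over their backs; the gripper's body (75 mm by 190 mm) begins 51 mm behind the grasp point.
Start: joints at [1.168, 0.469, -0.049, 1.532, 0.024, 1.141, -0.082], TCP at [0.247, -0.628, 0.223] pointing down, gripper open.
Joint ranges: [-2.59, 2.59], [-0.33, 1.99], [-1.39, 1.29], [0.1, 2.45], [-1.04, 4.18], [0.21, 1.99], [-2.66, 2.66]. Speed limits (rad/s): [2.57, 2.57, 3.14, 3.14, 3.14, 3.14, 3.14].

### API

Orientations are given as a unit quaternion [x, y, z, w].
In Python, from cell import ctrl, cams, job gives the robot as it stands. The module is installed in compiled form; this text tells all that it offers.
- The arm moves only by the tool carry_out, never from a script. Its arguments are lists of equal length, an entry for each row: "delta_pos": the shift along the tool's x, y, z in cm, a list of three; "rotation": the turn, a rotation vector about the tool's x, y, z in degrees, a list of three. In form: {"delta_pos": [[dx, dy, dz], ...], "rotation": [[ax, ay, az], ...]}. A call has exactly 8 rows; each row is the pose to reach, as a shift and turn from the pose commanded when the call began, along the tool's axes at that moment; what a row does not reach only later rows make up. A row lasts 1/10 s, in which the tool goes at most 50 mm and 8.59 degrees, less where a joint would pass 70% of its speed; a pose out of reach is approached as far as the arm can. A call with a gripper value outside its range is refused whole. "jaw" is the opening, from 0 (shut) to 1 (fully open), set as the call begins (left out, the last holds). The fingers move at their own pace and stop on an object; "grip_force" is the grip in N (left out, the last holds). Time passes only in rows, so rows that repeat a pose let the fingers close, or fill a call up. It gives the time, the measured TCP pose, the force, the opening and the grip force at its end, in the units of the state.
- ctrl.get_state(): the state, without advancing time (a new reading comes with each control period).
- cams.capture(name): name is "side" or "top" or "wrist"; returns (picture, depth): 480x640x3 uint8, red, green, blue; 480x640 float32, m along the optical axis (not along the pixel's ray), 0 where there is no reading.
- cams.camera_params(name): a dict with "intrinsics" (3x3 intrinsics, pixels), "extrinsics" (4x4, takes a point from camera to world coordinates). Camera axes: x right, y down, z forward; pixel columns grow to the right and rows downward; lengths in m; the calibration is good to about 2 mm. The wrist camera is an equidistant fisheye: a pixel r from the principal point sees the ray r / f radians off the axis. A picture is of the moment at which its call begins: read the wrist's pose just before it. camera_params takes no time and is no camera call; for the wrist camera it gives the pose at the moment of the call.
- job.sign_off(): hands the job in; it is judged then, once.
Trained networks look in the newest picture that a camera, given by its name, has taken for a name from the list of things; names that differ only in an ending like _2 or _b are one class to them, and where a whole thing is asked for, a point or a joint stands for the part that bears it (a point fixed in the world has none). Each returns a list of dicts, best first, with "confidence" (0 to 1); they miss things now and then, are a little off and sometimes report something else, mostly with a low value. They report only what shows in the picture. A call takes as long as a camera call. They do not tell look-alikes from the thing itself.
- cams.boxes_of(camera, target): "centre" ([column, row] in pixels, amid what is visible of it).
The state is a dict: "time_s": time; "joint_pos": joint angles; "dq": joint speeds; "effort": joint torques, N m; "eef_pos": TCP position; "tcp_rot": TCP orientation; "ft_force": force on the tool from outside, world axes, zero at the start; "moment": the same for the moment, N m; "width": finger opening in m; "grasp_force": force on a finger pad.
Only numpy, scipy, OpenCV 4.12 (cv2) and the standard library are available. Lean on these libraries where they do the work, as an engineer would, in place of code of your own. Each camera call takes 0.05 s, during which the arm holds its last target. There are 200 camera calls.

## Working session

There is one attempt and no reset: what is moved stays moved. The work goes in short steps, Python scripts to look and compute and a tool call to move; the robot and the scene stay as the last step left them, time stands still between calls to the robot, and variables do not carry over. Pictures are saved under pics/ and viewed, at most 10 in all, crops included, and the job is handed in when it is done.

Besides the shell and the picture viewer there is one more tool, called after "Emit:" as a command line: name --argument value ..., lists and objects as JSON in quotes. carry_out: Moves the arm, as the interface text tells. Its arguments: {"type":"object","properties":{"delta_pos":{"type":"array","items":{"type":"array","items":{"type":"number"}}},"rotation":{"type":"array","items":{"type":"array","items":{"type":"number"}}},"jaw":{"type":"number"},"grip_force":{"type":"number"}},"required":["delta_pos","rotation"]}

```bash
mkdir -p pics; cat > h.py <<'E'
import numpy as np, cv2
from cell import ctrl, cams, job
from scipy.spatial.transform import Rotation as R
def world(name, depth):
    p=cams.camera_params(name); K=np.array(p["intrinsics"]); T=np.array(p["extrinsics"])
    v,u=np.mgrid[0:480,0:640]
    c=np.stack([(u-K[0,2])/K[0,0]*depth,(v-K[1,2])/K[1,1]*depth,depth],-1)
    return c@T[:3,:3].T+T[:3,3]
def pix(name,P):
    p=cams.camera_params(name); K=np.array(p["intrinsics"]); T=np.linalg.inv(np.array(p["extrinsics"]))
    c=np.atleast_2d(P)@T[:3,:3].T+T[:3,3]; q=c@K.T
    return q[:,:2]/q[:,2:]
def shot(name,tag=None):
    im,d=cams.capture(name)
    if tag: cv2.imwrite(f"pics/{tag}.png",im[:,:,::-1])
    return im,d
E
python3 - <<'E'
from h import *
for n in ("top","side"):
    im,d=shot(n,n+"0"); W=world(n,d); np.save(n+"0.npy",W)
    p=cams.camera_params(n);print(n,np.round(np.array(p["extrinsics"])[:3,3],3))
    for t in ("carousel","tray","lever_top","chute_lip","cap_a","rib_sample","bar_sample","tee_sample","spray","jar","cup","can","stopper","brush","screwdriver"):
        for b in cams.boxes_of(n,t)[:3]:
            u,v=map(int,b["centre"]); print(t,round(b["confidence"],2),u,v,np.round(W[v,u],3))
s=ctrl.get_state();print(s["time_s"],s["eef_pos"],s["tcp_rot"],s["width"])
E
```

```text
top [0.338 0.002 1.508]
carousel 0.95 357 261 [ 0.595 -0.117  0.087]
carousel 0.64 180 329 [0.391 0.43  0.014]
tray 0.81 275 256 [0.585 0.122 0.217]
tray 0.32 345 279 [ 0.545 -0.082  0.047]
lever_top 0.57 273 261 [0.573 0.128 0.205]
chute_lip 0.65 284 263 [0.567 0.097 0.206]
cap_a 0.6 263 253 [0.591 0.154 0.225]
cap_a 0.52 277 257 [0.58  0.115 0.227]
cap_a 0.47 289 260 [0.576 0.083 0.205]
rib_sample 0.52 335 247 [ 0.65  -0.052  0.035]
rib_sample 0.22 311 198 [0.823 0.027 0.   ]
tee_sample 0.62 300 304 [0.47  0.058 0.017]
tee_sample 0.44 346 277 [ 0.555 -0.087  0.026]
spray 0.95 172 247 [0.624 0.43  0.145]
jar 0.73 275 218 [0.73  0.136 0.086]
cup 0.89 312 196 [0.83  0.023 0.001]
cup 0.39 177 249 [0.621 0.42  0.129]
can 0.73 455 239 [ 0.661 -0.414  0.11 ]
stopper 0.67 300 305 [0.467 0.058 0.015]
brush 0.57 184 332 [0.382 0.414 0.025]
screwdriver 0.8 461 301 [ 0.481 -0.449  0.022]
side [0.076 0.614 0.916]
carousel 0.67 449 239 [0.076 0.614 0.916]
carousel 0.62 356 272 [ 0.584 -0.117  0.053]
tray 0.64 288 278 [0.601 0.117 0.202]
lever_top 0.72 288 281 [0.593 0.124 0.203]
lever_top 0.42 299 309 [0.586 0.104 0.1  ]
chute_lip 0.8 302 310 [0.576 0.105 0.104]
cap_a 0.72 271 290 [0.593 0.175 0.216]
cap_a 0.65 245 370 [0.612 0.265 0.014]
cap_a 0.52 293 276 [0.581 0.12  0.222]
bar_sample 0.69 334 249 [ 0.695 -0.162  0.042]
tee_sample 0.48 360 292 [ 0.537 -0.071  0.046]
spray 0.6 165 406 [0.606 0.457 0.123]
jar 0.59 250 305 [0.706 0.151 0.069]
jar 0.52 294 275 [0.58  0.119 0.225]
jar 0.44 396 203 [ 0.65  -0.406  0.087]
cup 0.69 258 260 [0.839 0.001 0.034]
can 0.73 398 202 [ 0.647 -0.413  0.088]
stopper 0.17 355 270 [ 0.587 -0.116  0.059]
brush 0.67 295 277 [0.575 0.12  0.223]
brush 0.56 253 461 [0.446 0.398 0.019]
screwdriver 0.69 358 270 [ 0.581 -0.122  0.059]
screwdriver 0.53 450 242 [ 0.468 -0.433  0.011]
1.6 [ 0.24652385 -0.62839064  0.22257988] [9.82586538e-01 1.85805527e-01 2.49335759e-05 2.27185225e-05] 0.08708619813081447
```

```bash
python3 - <<'E'
import cv2,numpy as np
a=cv2.imread("pics/top0.png")[180:340,240:440]; b=cv2.imread("pics/side0.png")[190:390,200:450]
a=cv2.resize(a,(750,600),interpolation=2); b=cv2.resize(b,(750,600),interpolation=2)
cv2.imwrite("pics/t0c.png",a);cv2.imwrite("pics/s0c.png",b)
W=np.load("top0.npy")
# rim circle fit
m=(abs(W[...,2]-.058)<.004)&(abs(W[...,0]-.6)<.2)&(abs(W[...,1]+.115)<.18)
P=W[m][:,:2]
from scipy.optimize import least_squares
f=least_squares(lambda p:np.hypot(P[:,0]-p[0],P[:,1]-p[1])-.148,[.595,-.117],loss="soft_l1",f_scale=.003);print(f.x,m.sum())
c=f.x
m=(abs(W[...,2]-.088)<.005)&(np.hypot(W[...,0]-c[0],W[...,1]-c[1])<.15)
D=W[m];r=np.hypot(D[:,0]-c[0],D[:,1]-c[1]);a=np.arctan2(D[:,1]-c[1],D[:,0]-c[0])[r>.03]
print("divider ang mod90 deg",np.degrees(np.angle(np.mean(np.exp(4j*a))))/4,len(a))
print(np.histogram(np.degrees(a)%90,18,(0,90))[0])
for lo,hi,n in ((.196,.24,"tray"),(.25,.33,"lever"),(.1,.19,"chute")):
    q=W[(W[...,2]>lo)&(W[...,2]<hi)&(abs(W[...,0]-.6)<.2)&(W[...,1]>-.1)&(W[...,1]<.25)]
    print(n,len(q),q.min(0),q.max(0),q.mean(0))
    if len(q)>5: print(cv2.minAreaRect(q[:,:2].astype('f4')))
E
```

```text
[ 0.61140704 -0.11269454] 452
divider ang mod90 deg 18.78142766627846 226
[  0   0   4 172  50   0   0   0   0   0   0   0   0   0   0   0   0   0]
tray 1590 [0.49519108 0.0273221  0.19616849] [0.65144949 0.19314762 0.23918096] [0.58444494 0.12177304 0.21027471]
((0.5699809789657593, 0.10998295992612839), (0.15638989210128784, 0.16091781854629517), 6.338238716125488)
lever 127 [0.4919981  0.08432094 0.25019889] [0.51725204 0.11511681 0.30738811] [0.50380555 0.09983549 0.28136644]
((0.5045620799064636, 0.09958937764167786), (0.02402667887508869, 0.03162888437509537), 5.015304088592529)
chute 924 [ 0.49667    -0.03650136  0.1000763 ] [0.64788397 0.10915271 0.18987149] [0.59640462 0.03227604 0.14857966]
((0.5754401087760925, 0.033659953624010086), (0.15075471997261047, 0.13677935302257538), 5.769805431365967)
```

View pics/t0c.png

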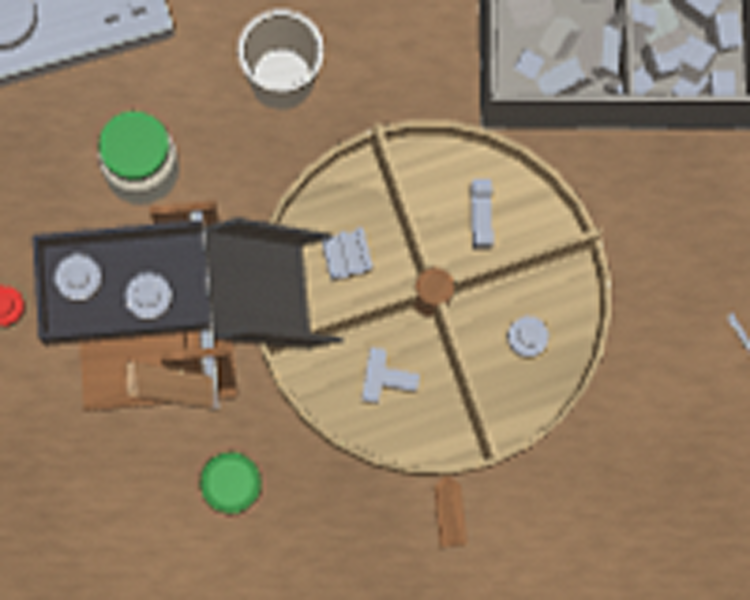

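View pics/s0c.png

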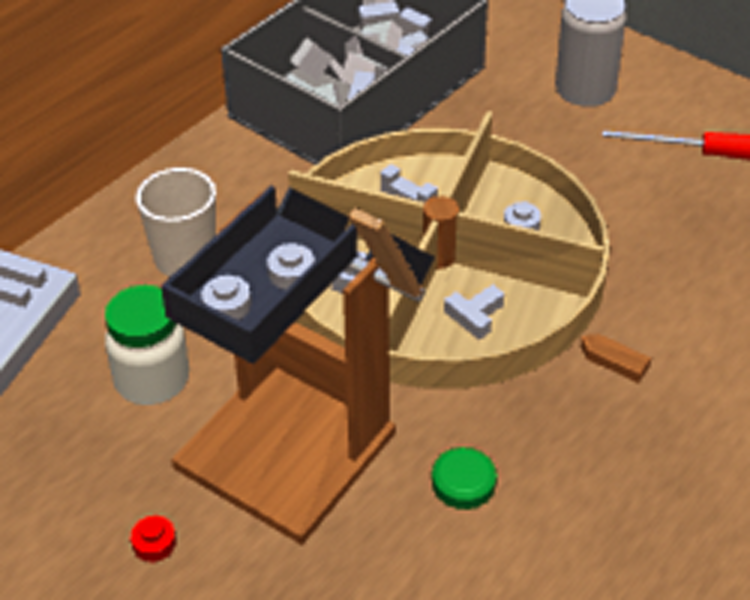

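The top view shows the carousel hub at crop (435,287) and the sample cap at lower right, crop (528,336). The chute lip is at (335,290) and the pointer at (450,510). The side view shows both caps in the level tray, the lever at (385,250), and the red look-alike at (153,538).

```bash
python3 - <<'E'
import numpy as np,cv2
from scipy.optimize import least_squares
W=np.load("top0.npy")
x,y,z=W[...,0],W[...,1],W[...,2]
reg=(np.hypot(x-.606,y+.113)<.15)&(abs(z-.088)<.006)
P=W[reg][:,:2]
def res(p):
    d=P-p[:2];c,s=np.cos(p[2]),np.sin(p[2])
    return np.minimum(abs(d[:,0]*s-d[:,1]*c),abs(d[:,0]*c+d[:,1]*s))
f=least_squares(res,[.606,-.113,.328],loss="soft_l1",f_scale=.002);print("cross",f.x[:2],np.degrees(f.x[2]))
h=W[(np.hypot(x-.606,y+.113)<.03)&(z>.0885)];print("hub",h.mean(0),len(h))
r=W[(abs(z-.058)<.003)&(abs(np.hypot(x-.606,y+.113)-.148)<.012)];
g=least_squares(lambda p:np.hypot(r[:,0]-p[0],r[:,1]-p[1])-p[2],[.606,-.113,.148],loss="soft_l1",f_scale=.002);print("rim",g.x)
lv=W[(z>.24)&(abs(x-.505)<.03)&(abs(y-.1)<.04)]
print("lever top",lv[lv[:,2]>lv[:,2].max()-.008].mean(0),lv[:,2].max())
t=W[(z>.222)&(x>.52)&(abs(y-.12)<.1)];b=cv2.minAreaRect(t[:,:2].astype('f4'));print("tray rim",b)
pt=W[(z>.008)&(z<.018)&(x>.38)&(x<.47)&(abs(y+.12)<.03)];print("pointer",pt.mean(0),len(pt)); print(np.polyfit(pt[:,0],pt[:,1],1))
bn=W[(x>.73)&(x<.95)&(y<-.13)&(y>-.4)];print("bin",bn[:,2].max())
E
```

```text
cross [ 0.60976142 -0.11289976] 18.920953727622788
hub [ 0.60789994 -0.11364938  0.09136775] 53
rim [ 0.60996725 -0.11301428  0.14649963]
lever top [0.50300705 0.11104701 0.30305878] 0.3073881066736017
tray rim ((0.9683317542076111, 0.10926021635532379), (0.13078968226909637, 0.8575881719589233), 87.05465698242188)
pointer [ 0.43199358 -0.12943761  0.0123367 ] 106
[ 0.06996697 -0.15966289]
bin 0.09735356965989084
```

Emit:
carry_out --delta_pos '[[2, -0.9, 0], [6, -2.6, 0], [10.3, -4.5, 0], [14.6, -6.4, 0], [18.9, -8.3, 0], [23.2, -10.2, 0], [27.5, -12.1, 0], [31.8, -14, 0]]' --rotation '[[0, 0, 2], [0, 0, 4], [0, 0, 6], [0, 0, 8], [0, 0, 10], [0, 0, 12], [0, 0, 14], [0, 0, 16.1]]' --jaw 0

```text
time_s: 2.4
eef_pos: [0.4926, -0.3805, 0.2229]
tcp_rot: [0.999, 0.046, 0.0, 0.0]
ft_force: [0.8, -0.8, 0.3]
width: 0.0312
grasp_force: 0.0
```

```bash
cat >> h.py <<'E'
C=np.array([.609,-.113]); YAW=np.radians(5.3)
def st():
    s=ctrl.get_state(); c,n=np.cos(YAW),np.sin(YAW); d=s["eef_pos"][:2]-C
    X=R.from_quat(s["tcp_rot"]).as_matrix()
    print("t",round(s["time_s"],2),"station mm",np.round([1e3*(c*d[0]+n*d[1]),1e3*(c*d[1]-n*d[0]),1e3*s["eef_pos"][2]],1),"toolx deg st",round(np.degrees(np.arctan2(X[1,0],X[0,0]))-5.3,2),"F",np.round(s["ft_force"],1),"w",s["width"])
E
python3 -c "
from h import *
st()"
```

```text
t 2.4 station mm [-140.6 -255.6  222.9] toolx deg st -0.08 F [ 0.8 -0.8  0.3] w 0.031175564564649223
```

Emit:
carry_out --delta_pos '[[3.3, -2.8, 0], [6.8, -5.8, 1], [10.3, -8.8, 3], [13.8, -11.8, 5], [17, -14.6, 7.5], [19.7, -16.9, 10], [19.7, -16.9, 13.5], [19.7, -16.9, 16.1]]' --rotation '[[0, 0, 0], [0, 0, 0], [0, 0, 0], [0, 0, 0], [0, 0, 0], [0, 0, 0], [0, 0, 0], [0, 0, 0]]'

```text
time_s: 3.2
eef_pos: [0.6722, -0.193, 0.0593]
tcp_rot: [0.999, 0.048, -0.001, -0.001]
ft_force: [-0.6, -0.1, -0.3]
width: 0.0002
grasp_force: 0.0
```

```bash
python3 -c "
from h import *
st()"
```

```text
t 3.2 station mm [ 55.6 -85.5  59.3] toolx deg st 0.21 F [-0.6 -0.1 -0.3] w 0.00022410347206421085
```

Emit:
carry_out --delta_pos '[[-1, 0.4, -0.2], [-2, 0.7, -0.2], [-3.2, 1.0, -0.2], [-4.3, 1.2, -0.2], [-5.5, 1.25, -0.2], [-6.6, 1.26, -0.2], [-7.7, 1.1, -0.2], [-8.9, 0.8, -0.2]]' --rotation '[[0, 0, 0], [0, 0, 0], [0, 0, 0], [0, 0, 0], [0, 0, 0], [0, 0, 0], [0, 0, 0], [0, 0, 0]]'

```text
time_s: 4.0
eef_pos: [0.5836, -0.212, 0.064]
tcp_rot: [0.999, 0.046, 0.001, 0.0]
ft_force: [1.8, 0.7, 0.8]
width: 0.0004
grasp_force: 0.9
```

Emit:
carry_out --delta_pos '[[-1.1, -0.5, 0], [-2.2, -1.1, 0], [-3.3, -1.9, 0], [-4.2, -2.8, 0], [-4.8, -3.6, 0], [-5.3, -4.3, 0], [-4.2, -2.8, 0], [-3.6, -2.1, -3]]' --rotation '[[0, 0, 0], [0, 0, 0], [0, 0, 0], [0, 0, 0], [0, 0, 0], [0, 0, 0], [0, 0, 0], [0, 0, 0]]'

```text
time_s: 4.8
eef_pos: [0.5428, -0.1933, 0.0902]
tcp_rot: [0.999, 0.047, -0.005, -0.001]
ft_force: [0.3, 0.1, -0.8]
width: 0.0006
grasp_force: 0.0
```

```bash
cat >> h.py <<'E'
def divs():
    im,d=shot("top"); W=world("top",d); x,y,z=W[...,0],W[...,1],W[...,2]
    r=np.hypot(x-C[0],y-C[1]); m=(r<.145)&(r>.03)&(abs(z-.088)<.005)
    a=np.arctan2(y[m]-C[1],x[m]-C[0])-YAW
    print("dividers mod90 st",np.round(np.degrees(np.angle(np.mean(np.exp(4j*a))))/4%90,1),np.histogram(np.degrees(a)%90,9,(0,90))[0])
    b=cams.boxes_of("top","cap_a")
    for q in b:
        u,v=map(int,q["centre"]);p=W[v,u];d=p[:2]-C
        print("cap",round(q["confidence"],2),np.round(p,3),"ang st",round((np.degrees(np.arctan2(d[1],d[0]))-5.3)%360,1),"r",round(np.hypot(*d),3))
    return im,W
E
python3 -c "
from h import *
st();divs()"
```

```text
t 4.8 station mm [-73.3 -73.9  90.2] toolx deg st 0.04 F [ 0.3  0.1 -0.8] w 0.0006136099659623951
dividers mod90 st 20.8 [  0  46 127   0   0   0   0   0   0]
cap 0.68 [ 0.653 -0.421  0.116] ang st 272.8 r 0.311
cap 0.65 [0.585 0.155 0.217] ang st 89.9 r 0.269
cap 0.65 [ 0.631 -0.097  0.03 ] ang st 31.1 r 0.028
cap 0.6 [0.575 0.112 0.224] ang st 93.3 r 0.228
cap 0.58 [0.606 0.245 0.018] ang st 85.2 r 0.358
cap 0.56 [0.451 0.058 0.021] ang st 127.5 r 0.233
```

Emit:
carry_out --delta_pos '[[2.5, 0.2, -1.3], [7, 0.5, -1.3], [11.5, 0.8, -1.3], [13.3, 0.9, -0.8], [13.3, 0.9, 3], [13.3, 0.9, 3], [12.5, 1.2, 3], [11.6, 1.6, 3]]' --rotation '[[0, 0, 0], [0, 0, 0], [0, 0, 0], [0, 0, 0], [0, 0, 0], [0, 0, 0], [0, 0, 0], [0, 0, 0]]'

```text
time_s: 5.7
eef_pos: [0.6634, -0.1984, 0.0647]
tcp_rot: [0.999, 0.047, 0.001, -0.0]
ft_force: [1.0, 0.5, 0.1]
width: 0.0007
grasp_force: 0.8
```

Emit:
carry_out --delta_pos '[[-2, 0.6, 0], [-3.4, 0.9, 0], [-4.6, 1, 0], [-5.7, 1, 0], [-6.9, 0.8, 0], [-8, 0.5, 0], [-9.2, 0, 0], [-9.8, -0.3, 0]]' --rotation '[[0, 0, 0], [0, 0, 0], [0, 0, 0], [0, 0, 0], [0, 0, 0], [0, 0, 0], [0, 0, 0], [0, 0, 0]]'

```text
time_s: 6.5
eef_pos: [0.5636, -0.2051, 0.0635]
tcp_rot: [0.999, 0.046, -0.001, 0.0]
ft_force: [2.4, 0.2, 0.2]
width: 0.0006
grasp_force: 0.8
```

```bash
python3 -c "
from h import *
st();divs()"
```

```text
t 6.5 station mm [-53.7 -87.5  63.5] toolx deg st 0.02 F [2.4 0.2 0.2] w 0.000568809035565686
dividers mod90 st 48.1 [  0   0   0   0 154  14   0   0   0]
cap 0.5 [0.58  0.112 0.226] ang st 92.0 r 0.227
```

Emit:
carry_out --delta_pos '[[-0.3, -0.2, 0], [-0.55, -0.4, 0], [-0.55, -0.4, 0], [0.6, 0.8, 0], [0.6, 0.8, -4], [-0.5, 0.8, -8.5], [-2, 0, -12.8], [-3.5, -1, -17]]' --rotation '[[0, 0, 0], [0, 0, 0], [0, 0, 0], [0, 0, 0], [0, 0, 0], [0, 0, 0], [0, 0, 0], [0, 0, 0]]'

```text
time_s: 7.4
eef_pos: [0.5288, -0.1987, 0.2349]
tcp_rot: [0.999, 0.046, -0.0, -0.0]
ft_force: [-0.6, -0.5, -0.2]
width: 0.0003
grasp_force: 0.0
```

```bash
python3 -c "
from h import *
st();im,W=divs()
cv2.imwrite('pics/t1c.png',cv2.resize(im[180:340,240:440,::-1],(750,600),interpolation=2))"
```

```text
t 7.4 station mm [-87.8 -77.9 234.9] toolx deg st -0.03 F [-0.6 -0.5 -0.2] w 0.0002911923108453001
dividers mod90 st 44.9 [  0   0   0   0 183   0   0   0   0]
cap 0.5 [0.581 0.115 0.224] ang st 91.8 r 0.23
cap 0.46 [0.588 0.153 0.214] ang st 89.2 r 0.266
cap 0.46 [0.603 0.248 0.019] ang st 85.7 r 0.361
```

View pics/t1c.png

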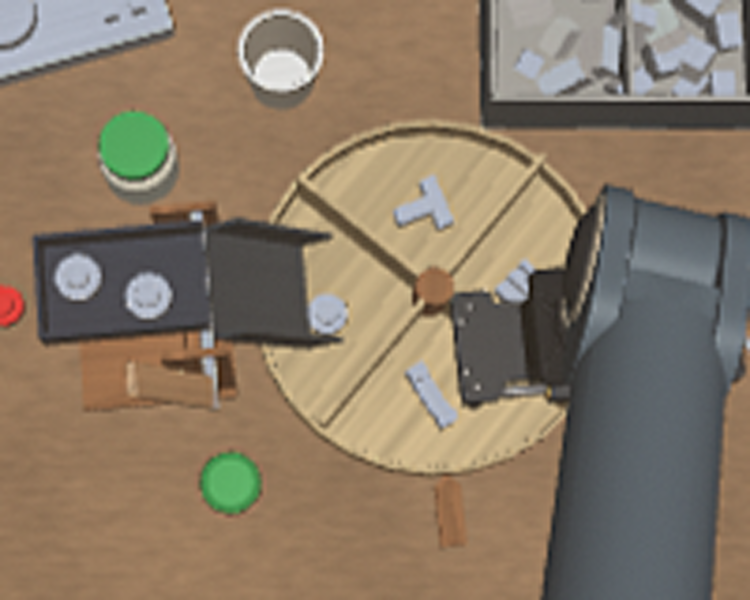

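The sample cap is now under the chute lip (328,313), and the dividers are at 45°. Next is the lever.

Emit:
carry_out --delta_pos '[[0, -2, -4], [0, -5, -8], [-0.2, -9, -11], [-0.2, -14, -11], [-0.2, -19, -11], [-0.2, -24, -11], [-0.2, -28.5, -11], [-0.2, -30.4, -11]]' --rotation '[[0, 0, 0], [0, 0, 0], [0, 0, 0], [0, 0, 0], [0, 0, 0], [0, 0, 0], [0, 0, 0], [0, 0, 0]]' --jaw 0.6

```text
time_s: 8.3
eef_pos: [0.4979, 0.1093, 0.3431]
tcp_rot: [0.999, 0.05, -0.001, -0.001]
ft_force: [0.3, 0.8, -0.2]
width: 0.0506
grasp_force: 0.0
```

Emit:
carry_out --delta_pos '[[0, 0, 0], [0, 0, 2], [0, 0, 4], [0, 0, 6], [0, 0, 8], [0, 0, 8.5], [0, 0, 8.5], [0, 0, 8.5]]' --rotation '[[0, 0, 0], [0, 0, 0], [0, 0, 0], [0, 0, 0], [0, 0, 0], [0, 0, 0], [0, 0, 0], [0, 0, 0]]'

```text
time_s: 9.1
eef_pos: [0.5002, 0.1034, 0.2593]
tcp_rot: [0.999, 0.046, 0.001, -0.0]
ft_force: [0.3, 0.5, -0.7]
width: 0.0517
grasp_force: 0.0
```

```bash
python3 -c "
from h import *
st();im,d=shot('side')
cv2.imwrite('pics/s1c.png',cv2.resize(im[190:390,200:450,::-1],(750,600),interpolation=2))"
```

```text
t 9.1 station mm [-88.4 225.5 259.3] toolx deg st -0.04 F [ 0.3  0.5 -0.7] w 0.05167006260365502
```

View pics/s1c.png

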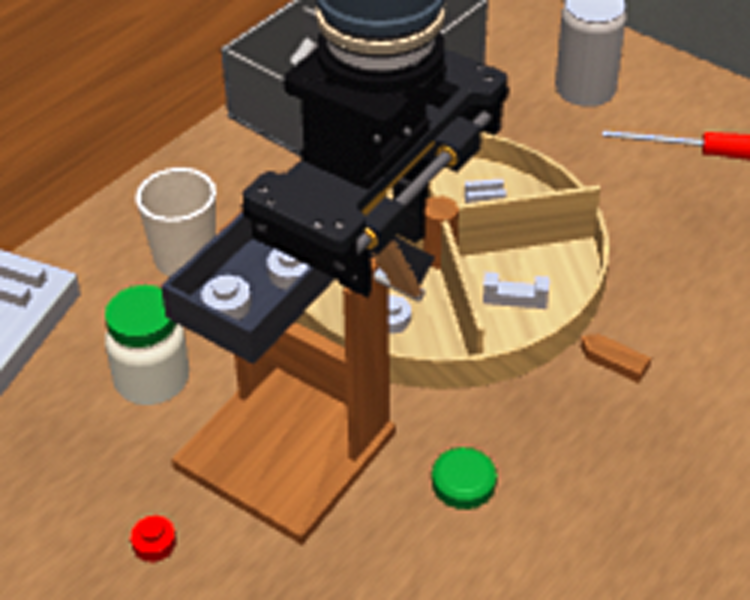

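Emit:
carry_out --delta_pos '[[0, 0.7, 0], [0, 1.3, 0], [0, 1.9, 0], [0, 2.5, 0], [0, 3.1, 0], [0, 3.8, 0], [0, 4.5, 0], [0, 5.2, 0]]' --rotation '[[0, 0, 0], [0, 0, 0], [0, 0, 0], [0, 0, 0], [0, 0, 0], [0, 0, 0], [0, 0, 0], [0, 0, 0]]' --grip_force 40

```text
time_s: 9.95
eef_pos: [0.5046, 0.0526, 0.2592]
tcp_rot: [0.999, 0.047, 0.001, -0.001]
ft_force: [-0.4, 4.7, 3.3]
width: 0.0523
grasp_force: 2.1
```

Emit:
carry_out --delta_pos '[[0, 0.7, 0], [0, 1.4, 0], [0, 2.1, 0], [0, 2.8, 0], [0, 3.4, 0], [0, 3.9, 0], [0, 4.3, 0], [0, 4.4, 0]]' --rotation '[[0, 0, 0], [0, 0, 0], [0, 0, 0], [0, 0, 0], [0, 0, 0], [0, 0, 0], [0, 0, 0], [0, 0, 0]]'

```text
time_s: 10.75
eef_pos: [0.5076, 0.0083, 0.2575]
tcp_rot: [0.999, 0.046, -0.001, -0.001]
ft_force: [-0.2, 5.2, -1.2]
width: 0.0521
grasp_force: 2.3
```

```bash
python3 -c "
from h import *
st();im,d=shot('side')
cv2.imwrite('pics/s2c.png',cv2.resize(im[190:390,200:450,::-1],(750,600),interpolation=2))"
```

```text
t 10.75 station mm [-89.8 130.2 257.5] toolx deg st -0.02 F [-0.2  5.2 -1.2] w 0.0520582585562953
```

View pics/s2c.png

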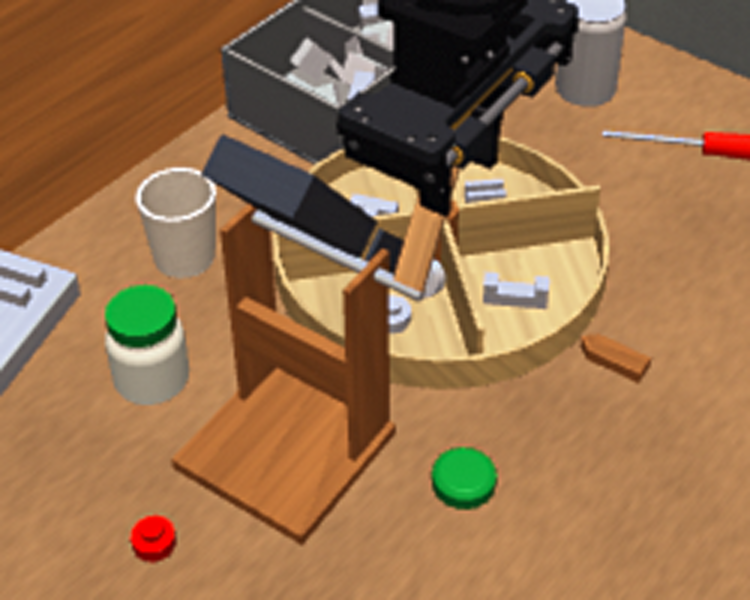

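The tray is nearly at its stop, and a cap is sliding in near (430,280). I'll push a little further and wait.

Emit:
carry_out --delta_pos '[[0, 0.1, 0], [0, 0.2, 0], [0, 0.3, 0], [0, 0.4, 0], [0, 0.5, 0], [0, 0.5, 0], [0, 0.5, 0], [0, 0.5, 0]]' --rotation '[[0, 0, 0], [0, 0, 0], [0, 0, 0], [0, 0, 0], [0, 0, 0], [0, 0, 0], [0, 0, 0], [0, 0, 0]]'

```text
time_s: 11.6
eef_pos: [0.5078, 0.0065, 0.2575]
tcp_rot: [0.999, 0.047, -0.001, -0.003]
ft_force: [-0.3, 9.7, -1.8]
width: 0.0527
grasp_force: 4.1
```

```bash
python3 -c "
from h import *
st();im,d=shot('side')
im2,W=divs()
a=cv2.resize(im[190:390,200:450,::-1],(400,320),interpolation=2);b=cv2.resize(im2[180:340,240:440,::-1],(400,320),interpolation=2)
cv2.imwrite('pics/b3.png',np.hstack([a,b]))"
```

```text
t 11.6 station mm [-89.8 128.4 257.5] toolx deg st 0.13 F [-0.3  9.7 -1.8] w 0.05271835465698871
dividers mod90 st 45.3 [  0   0   0   1 175   0   0   0   0]
cap 0.62 [0.608 0.251 0.023] ang st 84.8 r 0.364
```

View pics/b3.png

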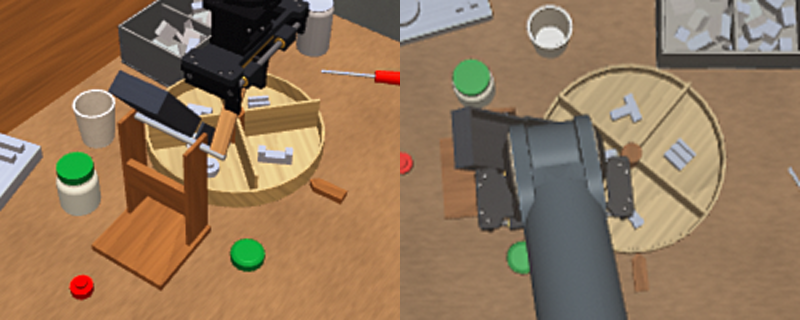

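Emit:
carry_out --delta_pos '[[0, 0, 0], [0, 0, 0], [0, 0, 0], [0, -0.8, 0], [0, -1.6, 0], [0, -2.4, 0], [0, -3, 0], [0, -3.6, 0]]' --rotation '[[0, 0, 0], [0, 0, 0], [0, 0, 0], [0, 0, 0], [0, 0, 0], [0, 0, 0], [0, 0, 0], [0, 0, 0]]'

```text
time_s: 12.55
eef_pos: [0.506, 0.0374, 0.2591]
tcp_rot: [0.999, 0.045, 0.001, 0.001]
ft_force: [0.4, -4.0, 2.9]
width: 0.0524
grasp_force: 2.2
```

Emit:
carry_out --delta_pos '[[0, -0.7, 0], [0, -1.5, 0], [0, -2.3, 0], [0, -3.1, 0], [0, -3.9, 0], [0, -4.6, 0], [0, -5.3, 0], [0, -5.8, 0]]' --rotation '[[0, 0, 0], [0, 0, 0], [0, 0, 0], [0, 0, 0], [0, 0, 0], [0, 0, 0], [0, 0, 0], [0, 0, 0]]'

```text
time_s: 13.35
eef_pos: [0.4999, 0.0971, 0.2583]
tcp_rot: [0.999, 0.046, -0.0, 0.0]
ft_force: [0.5, -4.1, -0.5]
width: 0.0525
grasp_force: 1.8
```

Emit:
carry_out --delta_pos '[[0, -0.5, 0], [0, -0.9, 0], [0, -1.2, 0], [0, -1.4, 0], [0, -1.6, 0], [0, -1.7, 0], [0, -1.7, 0], [0, -1.7, 0]]' --rotation '[[0, 0, 0], [0, 0, 0], [0, 0, 0], [0, 0, 0], [0, 0, 0], [0, 0, 0], [0, 0, 0], [0, 0, 0]]'

```text
time_s: 14.15
eef_pos: [0.4985, 0.1142, 0.2586]
tcp_rot: [0.999, 0.046, 0.0, -0.0]
ft_force: [-1.3, -2.3, -0.7]
width: 0.0522
grasp_force: 0.9
```

```bash
python3 -c "
from h import *
st()"
```

```text
t 14.15 station mm [-89.1 236.5 258.6] toolx deg st 0.02 F [-1.3 -2.3 -0.7] w 0.052175049893862874
```

Push slightly more to seat the tray on its stop, then centre and rise.

Emit:
carry_out --delta_pos '[[0, -0.2, 0], [0, -0.4, 0], [0, -0.5, 0], [0, -0.6, 0], [0, -0.6, 0], [0, -0.6, 0], [0, -0.6, 0], [0, -0.6, 0]]' --rotation '[[0, 0, 0], [0, 0, 0], [0, 0, 0], [0, 0, 0], [0, 0, 0], [0, 0, 0], [0, 0, 0], [0, 0, 0]]'

```text
time_s: 14.95
eef_pos: [0.4984, 0.1157, 0.2583]
tcp_rot: [0.999, 0.045, -0.0, 0.003]
ft_force: [0.4, -10.4, -0.4]
width: 0.0523
grasp_force: 4.7
```

Emit:
carry_out --delta_pos '[[0, 0.8, 0], [0, 1.4, 0], [0, 1.4, -2], [0, 1.4, -5], [0, 1.4, -8.5], [0, 4, -9], [0, 9, -9], [0, 14, -9]]' --rotation '[[0, 0, 0], [0, 0, 0], [0, 0, 0], [0, 0, 0], [0, 0, 0], [0, 0, 0], [0, 0, 0], [0, 0, 0]]'

```text
time_s: 15.75
eef_pos: [0.5115, -0.0189, 0.3496]
tcp_rot: [0.999, 0.049, 0.002, -0.001]
ft_force: [1.5, -0.5, 0.9]
width: 0.0523
grasp_force: 0.0
```

Emit:
carry_out --delta_pos '[[0, 4.5, 0], [0, 9, 0], [0, 13.5, 0], [0, 18, 0], [0, 22, 0], [0, 24, 0], [0, 24, 0], [0, 24, 0]]' --rotation '[[0, 0, 0], [0, 0, 0], [0, 0, 0], [0, 0, 0], [0, 0, 0], [0, 0, 0], [0, 0, 0], [0, 0, 0]]' --jaw 0

```text
time_s: 16.55
eef_pos: [0.5338, -0.2573, 0.3485]
tcp_rot: [0.999, 0.047, 0.001, -0.001]
ft_force: [0.2, 0.4, 0.2]
width: 0.0017
grasp_force: 0.0
```

```bash
python3 -c "
from h import *
st();im,d=shot('side')
im2,W=divs()
lv=W[(W[...,2]>.24)&(abs(W[...,0]-.505)<.03)&(abs(W[...,1]-.1)<.06)]
print('lever top',lv[lv[:,2]>lv[:,2].max()-.008].mean(0))
a=cv2.resize(im[220:350,220:420,::-1],(400,260),interpolation=2);b=cv2.resize(im2[180:340,240:440,::-1],(400,320),interpolation=2)
o=np.zeros((320,800,3),'u1');o[:260,:400]=a;o[:,400:]=b
cv2.imwrite('pics/b4.png',o)"
```

```text
t 16.55 station mm [ -88.2 -136.7  348.5] toolx deg st 0.08 F [0.2 0.4 0.2] w 0.0017399809200951853
dividers mod90 st 45.1 [  1   0   0   1 236   2   0   0   0]
cap 0.59 [ 0.632 -0.054  0.06 ] ang st 63.7 r 0.063
cap 0.59 [0.605 0.244 0.022] ang st 85.3 r 0.357
cap 0.41 [ 0.606 -0.073  0.06 ] ang st 88.5 r 0.041
lever top [0.50393258 0.11176303 0.30451266]
```

View pics/b4.png

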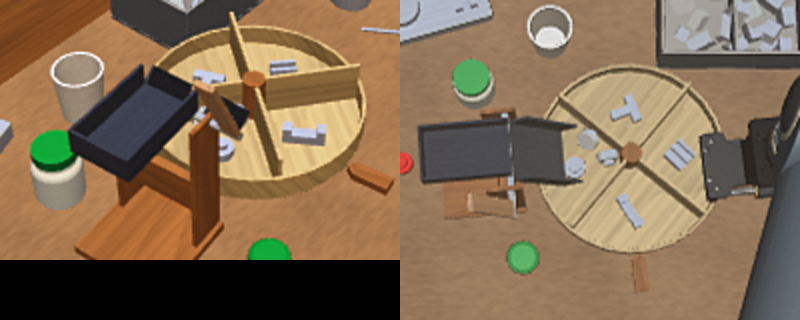

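The tray is empty and level, and all three caps are in the compartment under the chute. Next I turn it +90°.

Emit:
carry_out --delta_pos '[[-0.3, -3, 2], [-0.7, -6, 5.5], [-0.7, -9.1, 9], [-0.7, -9.1, 13.5], [-0.7, -9.1, 18], [-0.7, -9.1, 22.5], [-0.7, -9.1, 26.5], [-0.7, -9.1, 28.4]]' --rotation '[[0, 0, 0], [0, 0, 0], [0, 0, 0], [0, 0, 0], [0, 0, 0], [0, 0, 0], [0, 0, 0], [0, 0, 0]]'

```text
time_s: 17.5
eef_pos: [0.5158, -0.1664, 0.0615]
tcp_rot: [0.999, 0.048, -0.002, -0.001]
ft_force: [-0.8, 0.1, -0.5]
width: 0.0007
grasp_force: 0.0
```

```bash
python3 -c "
from h import *
st()"
```

```text
t 17.5 station mm [-97.8 -44.5  61.5] toolx deg st 0.16 F [-0.8  0.1 -0.5] w 0.0007309221855613468
```

Emit:
carry_out --delta_pos '[[0.5, 0.5, 0], [1, 1, 0], [1.9, 2.1, 0], [2.9, 3.1, 0], [4, 4, 0], [5.4, 4.6, 0], [6.8, 5.1, 0], [8.3, 5.3, 0]]' --rotation '[[0, 0, 0], [0, 0, 0], [0, 0, 0], [0, 0, 0], [0, 0, 0], [0, 0, 0], [0, 0, 0], [0, 0, 0]]'

```text
time_s: 18.3
eef_pos: [0.6068, -0.2152, 0.0663]
tcp_rot: [0.999, 0.046, 0.001, 0.001]
ft_force: [-2.4, 0.9, -0.5]
width: 0.0007
grasp_force: 0.9
```

Emit:
carry_out --delta_pos '[[1.1, 0.1, 0], [2.3, 0.1, 0], [3.5, -0.1, 0], [4.6, -0.4, 0], [5.4, -0.8, 0], [6.1, -1.1, 0], [6.6, -1.4, 0], [6.8, -1.5, 0]]' --rotation '[[0, 0, 0], [0, 0, 0], [0, 0, 0], [0, 0, 0], [0, 0, 0], [0, 0, 0], [0, 0, 0], [0, 0, 0]]'

```text
time_s: 19.1
eef_pos: [0.6722, -0.1916, 0.0645]
tcp_rot: [0.999, 0.047, 0.0, -0.0]
ft_force: [-0.6, -0.9, 0.4]
width: 0.0006
grasp_force: 0.7
```

Emit:
carry_out --delta_pos '[[0, 0, 0], [-0.7, 0.7, 0], [-1, 1, 0], [-1, 1, -3], [-1, 2, -7], [-1, 5, -11], [-1, 9, -13], [-1, 12, -14]]' --rotation '[[0, 0, 0], [0, 0, 0], [0, 0, 0], [0, 0, 0], [0, 0, 0], [0, 0, 0], [0, 0, 0], [0, 0, 0]]'

```text
time_s: 19.9
eef_pos: [0.6731, -0.3171, 0.2086]
tcp_rot: [0.999, 0.045, 0.003, 0.002]
ft_force: [-0.2, 0.8, -0.4]
width: 0.0003
grasp_force: 0.0
```

```bash
python3 -c "
from h import *
st();im,d=shot('side')
im2,W=divs()
a=cv2.resize(im[220:350,220:420,::-1],(400,260),interpolation=2);b=cv2.resize(im2[180:340,240:440,::-1],(400,320),interpolation=2)
o=np.zeros((320,800,3),'u1');o[:260,:400]=a;o[:,400:]=b
cv2.imwrite('pics/b5.png',o)"
```

```text
t 19.9 station mm [  45.  -209.2  208.6] toolx deg st -0.14 F [-0.2  0.8 -0.4] w 0.00029358016918464404
dividers mod90 st 41.5 [  0   0   0  35 202   0   0   0   0]
cap 0.6 [ 0.547 -0.078  0.061] ang st 145.7 r 0.071
cap 0.43 [0.608 0.257 0.023] ang st 84.8 r 0.37
```

View pics/b5.png

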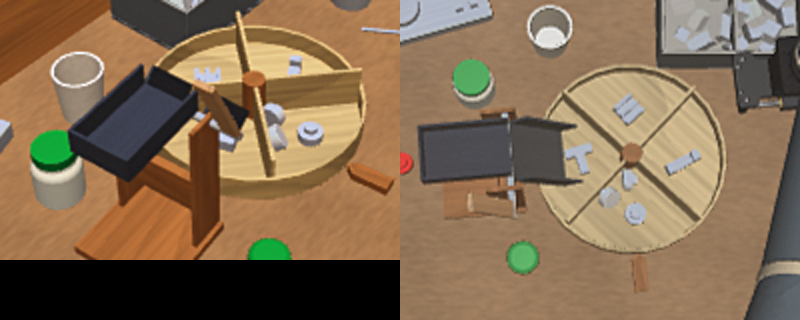

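```bash
python3 -c "
from h import *
divs();print(job.sign_off())"
```

```text
dividers mod90 st 41.5 [  0   0   0  37 204   0   0   0   0]
cap 0.57 [ 0.578 -0.103  0.063] ang st 157.5 r 0.033
cap 0.47 [0.602 0.248 0.02 ] ang st 85.8 r 0.361
cap 0.27 [ 0.605 -0.123  0.087] ang st 241.9 r 0.011
the job is handed in; nothing more can be done
None
```

I handed the job in at about 20 s: all three caps are in one compartment, about 5 mm off square at the pointer (26 mm allowed), the tray is level and the other castings are still in the carousel; sign-off returned no verdict.

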